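# Ready the regulator test and start the pump

## Robot

A 7-joint arm with a two-finger parallel gripper is mounted at the origin on the work surface. World frame = base frame: x ahead of the robot, y to its left, z up, the work surface at z = 0. Lengths are in m, angles in rad, forces in N, time in s.
With the tool pointing down it reaches from about 0.4 to 0.875 m from the base axis. Payload 19.3 kg.
Tool frame: the origin (TCP) lies at the very end of the fingers, on their centre line; the grasp point (between the pads) lies 19 mm behind it; z points along the fingers, y is the line along which they close (so a half turn about z gives the same grasp; the last joint's range is limited). The gripper opens to 85 mm and grips with 20 to 120 N. Pads are 22 mm wide; open, the fingers measure 114 mm over their backs; the gripper's body (76 mm by 85 mm) begins 54 mm behind the grasp point. The pads swing forward as they close: fully open they stand 13 mm farther back than shut.
Start: joints at [-0.07, 0.521, -0.036, 1.599, 0.021, 1.021, -0.113], TCP at [0.625, -0, 0.231] pointing down, gripper open.
Joint ranges: [-2.91, 2.91], [-0.3, 2.13], [-1.5, 1.42], [0.17, 2.43], [-1.26, 4.41], [0.16, 1.93], [-2.52, 2.52]. Speed limits (rad/s): [1.89, 1.89, 2.39, 2.39, 3.01, 3.01, 3.01].

## Interface

Orientations are given as [roll, pitch, yaw] about the fixed x, y, z axes, in that order (R = Rz(yaw) Ry(pitch) Rx(roll)).
In Python, from workcell import observe, grab_frame, job_done gives the robot as it stands.
- The arm moves only by the tool move_arm, never from a script. Its argument "plan" is a list that holds one entry, the list of rows, each a list of 7 numbers: the shift along the tool's x, y, z each as a share of 0.02 m, from -1 to 1, then the turn, a rotation vector about the tool's x, y, z each as a share of 6 degrees, from -1 to 1, then the opening, from -1 (shut) to 1 (fully open). A call has exactly 10 rows; each row shifts and turns the commanded pose from where the row before left it, along the tool's axes as they then stand; what a row does not reach is not made up. A row lasts 1/10 s, in which the tool goes at most 50 mm and 8.59 degrees, less where a joint would pass 70% of its speed; a pose out of reach is approached as far as the arm can. A call with a number of a shift or a turn outside -1 to 1 is refused whole. A call with a gripper value outside its range is refused whole. The fingers move at their own pace and stop on an object; "grip_force" is the grip in N (left out, the last holds). Time passes only in rows, so rows that do not move let the fingers close, or fill a call up. It gives the time, the measured TCP pose, the force, the opening and the grip force at its end, in the units of the state.
- observe(): the state, without advancing time (a new reading comes with each control period).
- grab_frame(name): name is "scene" or "side" or "wrist"; returns a dict with "color" (384x512x3 uint8, red, green, blue), "intrinsics" (3x3 intrinsics, pixels), "position" and "orientation" of the camera in the world; the wrist camera has in their place "tool_from_camera" (4x4, takes a point from camera to tool coordinates, whose origin is the TCP and whose axes are the flange's). Camera axes: x right, y down, z forward; pixel columns grow to the right and rows downward; lengths in m; the calibration is good to about 2 mm. A picture is of the moment at which its call begins: read the wrist's pose just before it. There is no depth.
- job_done(): hands the job in; it is judged then, once.
The state is a dict: "clock": time; "qpos": joint angles; "qd": joint speeds; "joint_efforts": joint torques, N m; "position": TCP position; "tool_rot": TCP orientation; "force": force on the tool from outside, world axes, zero at the start; "moment": the same for the moment, N m; "grip_width": finger opening in m; "finger_force": force on a finger pad.
Only numpy, scipy, OpenCV 4.12 (cv2) and the standard library are available. Lean on these libraries where they do the work, as an engineer would, in place of code of your own. Each camera call takes 0.05 s, during which the arm holds its last target. There are 200 camera calls.

## Task

Get the regulator test going with light touches of the fingertips, in this order: tap the glass of the pressure gauge to settle its needle, push the yellow reset button on the white regulator fully in, then press the marked end of the pump's black rocker switch so that it is fully on. Be gentle, and do not pick up or shift the gauge, the regulator or anything else on the bench.

Things in the scene. Friction and masses are not known exactly. Their poses are not given: they have to be found in the camera images.
- gauge: The pressure gauge's heavy dark steel foot: 100 mm diameter round base, loose on the bench, 1.1 kg with the gauge. The gauge lies face up on it. Origin: centre of the underside, z up. The whole thing is 76 mm tall.
- gauge_glass: Clear glass, 68 mm diameter, of the stainless gauge (80 mm case) over a white dial with black ticks and red needle, facing up. Its top is just proud of the case rim. Origin: centre of the glass underside. The gauge sits on a rubber mount that gives up to 6 mm straight down (about 2 N to start, 11 N at the stop) and springs back.
- gauge_face (a point): Centre of the upper surface of the gauge glass, 76 mm above the bench.
- regulator: Glossy white gas regulator, a round body 110 mm in diameter with a stub and brass end 84 mm out either way along its x axis (stub tops 33 mm above the bench), loose on the bench, 0.7 kg. Its crown, with a 38 mm grey collar, is 49 mm above the bench. Origin: centre of the underside, z up.
- button_top (a point): Centre of the top of the yellow round reset button (28 mm diameter) in the middle of the regulator's crown; 60 mm above the bench when out, 53 mm when fully in (4 mm still proud of the collar). Moves with the button.
- reset_button (a joint): Travel of the yellow reset button straight down, m: 0 is out, 0.007 fully in. It takes about 2.5 N and stays where it is pushed. Once in, pressing on makes its rubber-mounted collar give up to 5 mm straight down (about 4 N to start, 11 N at the stop) and spring back.
- pump: Blue test pump housing 150 x 110 x 80 mm, bolted down, with a black rocker switch in the centre of its top. Origin: centre of the underside; the ON end of the rocker points along its +x (brass and steel ports face -x).
- rocker_on (a point): Spot to press on the black rocker: top of its raised ON half, at the white bar, 17 mm from the pivot. Rocker 50 mm long along the pump's x, 28 mm wide, two 25 mm halves in a shallow V, pivot at mid length 95 mm above the bench. Off: the ON half slopes up from the pivot, its end 10 mm higher; on: it lies level at 95 mm, 11 mm above the grey bezel. Moves with the rocker.
- rocker (a joint): Angle of the rocker, rad: 0 is off, 0.4 fully on (ON half level). Pressing the ON half takes about 2 N; it stays where it is left. Once on, pressing harder makes the rubber-mounted switch and bezel give up to 5 mm straight down (about 4 N to start, 11 N at the stop) and spring back.
- flare_nut: Bystander, loose: brass hex flare nut, 24 mm across flats, 38 mm tall. Origin: centre of the underside.
- safety_cap: Bystander, loose: green polymer safety cap, 40 mm diameter, 32 mm tall. Origin: centre of the underside.
- coupling: Bystander, loose: plain steel pipe coupling, a ring 44 mm diameter, 35 mm tall. Origin: centre of the underside.
- leak_spray: Bystander, loose: white bottle with red cap, 52 mm diameter, 160 mm tall. Origin: centre of the underside.
- wrench: Bystander, loose: steel wrench lying flat, 180 mm long. Origin: at the tool's own origin, on its underside.
- washer_box: Bystander, loose: small cardboard box 60 x 45 x 30 mm. Origin: centre of the underside.
Things that resemble listed ones, but are neither listed nor needed, are in the scene too. Leave any purple look-alike of the gauge alone.

How it is judged:
By the outcome, as a careful person would: the job done as asked, in the order asked, and still so for the second after the job is handed in, with the robot touching nothing.
It also fails if it takes over 43 s, if anything falls off the work surface, if the arm or the gripper's body presses on something with over 40 N, if the wrist force passes 120 N, or if a joint passes its speed limit or range.

## Working session

There is one attempt and no reset: what is moved stays moved. The work goes in short steps, Python scripts to look and compute and a tool call to move; the robot and the scene stay as the last step left them, time stands still between calls to the robot, and variables do not carry over. Pictures are saved under pics/ and viewed, at most 11 in all, crops included, and the job is handed in when it is done.

Besides the shell and the picture viewer there is one more tool, called after ">>>" in YAML: its name, and indented under it one key for each argument. move_arm: Moves the arm, as the interface text tells. Shift numbers are shares of 0.02 m and turn numbers shares of 6 degrees, none past 1 either way. Its arguments: {"type":"object","properties":{"plan":{"type":"array"},"grip_force":{"type":"number"}},"required":["plan"]}

```bash
mkdir -p pics; ls; cat > h.py <<'E'
import numpy as np, cv2
from workcell import observe, grab_frame, job_done
from scipy.spatial.transform import Rotation as R
def rot(o):
    o=np.array(o,float)
    if o.shape==(3,3): return o
    return R.from_euler('xyz',o).as_matrix() if o.size==3 else R.from_quat(o).as_matrix()
def cast(f,uv,z):
    K=np.array(f['intrinsics']);p=np.array(f['position']);d=rot(f['orientation'])@np.linalg.inv(K)@np.array([uv[0],uv[1],1.])
    return p+d*(z-p[2])/d[2]
E
python3 - <<'E'
from h import *
s=observe();print(s)
for n in("scene","side"):
    f=grab_frame(n);print(n,f['position'],f['orientation'],f['intrinsics'])
    np.save(f'{n}.npy',f,allow_pickle=True)
    cv2.imwrite(f'pics/{n}.png',cv2.resize(f['color'][...,::-1],(768,576),interpolation=cv2.INTER_CUBIC))
f=grab_frame("wrist");np.save('wrist.npy',f,allow_pickle=True);print(f['tool_from_camera'])
E
```

```text
pics
{'clock': 0.0, 'qpos': array([-0.07019409,  0.52201871, -0.03633549,  1.59994525,  0.02119778,
        1.0211141 , -0.11281791]), 'qd': array([ 2.22133542e-03,  1.46715956e-03, -1.99991408e-03,  2.40354093e-04,
        1.41132536e-03,  5.96521495e-04, -7.51674453e-05]), 'joint_efforts': array([-4.24098413e-03, -9.27110124e+01,  1.97758444e+00, -3.69928443e+01,
        1.76317629e-02,  8.19846697e-03, -6.58496788e-05]), 'position': array([ 6.24688220e-01, -3.31797825e-05,  2.30745191e-01]), 'tool_rot': array([-3.14049447e+00,  7.16762465e-05,  1.57076729e+00]), 'force': array([-0.95216939, -0.23226109,  1.15687098]), 'moment': array([-0.01752161,  0.05178049,  0.03334182]), 'finger_force': 0.0, 'grip_width': 0.08548496787306883}
scene [ 1.19421143 -0.48224527  1.1950429 ] [-2.53552187 -0.01226956  0.87495699] [[492.44848615   0.         253.76542862]
 [  0.         492.44848615 182.58006367]
 [  0.           0.           1.        ]]
side [ 0.23465451 -0.72179561  0.93024569] [-2.36308709 -0.0101904  -0.47898817] [[368.82661851   0.         251.13696943]
 [  0.         368.82661851 189.50069225]
 [  0.           0.           1.        ]]
[[-2.76911741e-05 -9.46843754e-01 -3.21693805e-01  8.44181615e-02]
 [ 9.99999938e-01  8.70730558e-05 -3.42362053e-04 -4.56238122e-04]
 [ 3.52174234e-04 -3.21693794e-01  9.46843693e-01 -1.43139803e-01]
 [ 0.00000000e+00  0.00000000e+00  0.00000000e+00  1.00000000e+00]]
```

View pics/scene.png

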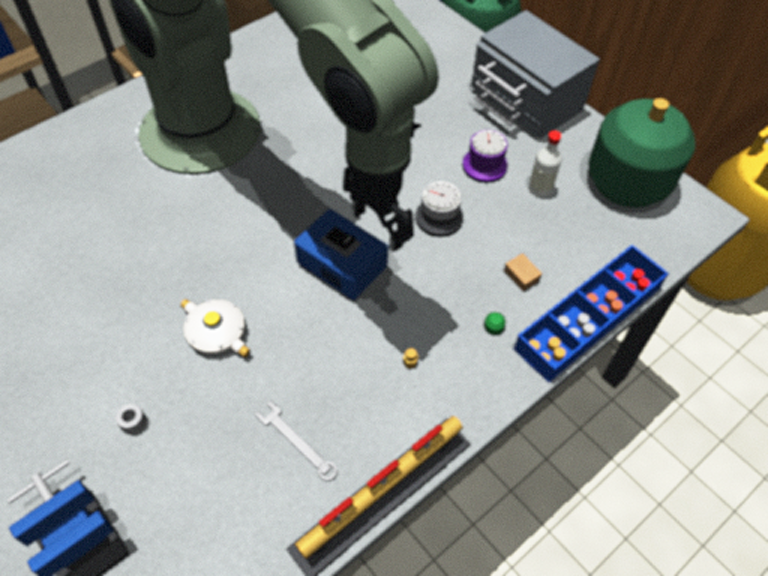

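View pics/side.png

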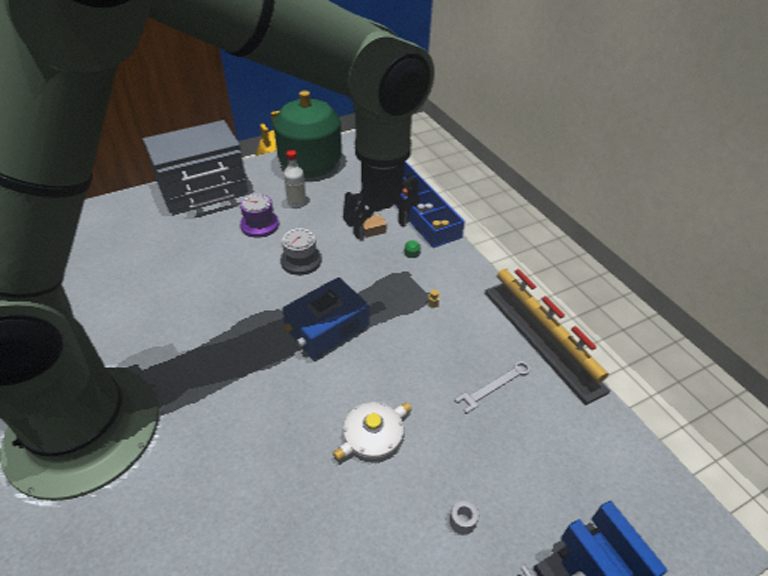

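The scene view shows the grey gauge at about (441,195), the purple look-alike at (487,150), the yellow button at (212,318) and the rocker at (341,238). The side view has them at (299,240), (258,207), (373,421) and (325,301).

```bash
cat > m.py <<'E'
from h import *
def comp(m,near):
    n,l,st,c=cv2.connectedComponentsWithStats(m.astype(np.uint8))
    i=1+np.argmin([np.hypot(*(c[k]-near))+(1e3 if st[k,4]<15 else 0) for k in range(1,n)])
    cn,_=cv2.findContours((l==i).astype(np.uint8),cv2.RETR_EXTERNAL,cv2.CHAIN_APPROX_NONE)
    h=cv2.convexHull(max(cn,key=len)); return c[i],st[i],(cv2.fitEllipse(h) if len(h)>5 else None),l==i
near={'scene':dict(g=(294,126),b=(141,212),r=(228,159)),'side':dict(g=(199,160),b=(249,281),r=(217,201))}
tiles=[]
for n in near:
    f=np.load(n+'.npy',allow_pickle=True).item();c=f['color'];hsv=cv2.cvtColor(c,cv2.COLOR_RGB2HSV);H,S,V=[hsv[...,i].astype(int) for i in range(3)]
    for k,m,z in(('g',(S<40)&(V>165),.076),('b',(H>20)&(H<35)&(S>150)&(V>120),.06),('r',(V<45)&(S<150),.097)):
        ctr,st,e,mk=comp(m,near[n][k]); print(n,k,ctr,st,e,cast(f,e[0] if e else ctr,z).round(4))
        x,y=map(int,near[n][k]);im=c[y-24:y+24,x-32:x+32].copy()
        tiles.append(cv2.resize(im[...,::-1],(256,192),interpolation=cv2.INTER_NEAREST))
cv2.imwrite('pics/t.png',np.vstack([np.hstack(tiles[:3]),np.hstack(tiles[3:])]))
E
python3 m.py
```

```text
scene g [248.48660714 149.91071429] [238 139  21  24 224] ((246.14105224609375, 147.94581604003906), (12.141569137573242, 35.640357971191406), 136.35462951660156) [0.4996 0.0869 0.076 ]
scene b [140.96610169 212.44067797] [137 209   9   8  59] ((140.95851135253906, 212.4152069091797), (7.647590160369873, 8.713460922241211), 83.25175476074219) [ 0.482  -0.2636  0.06  ]
scene r [227.25327511 160.79912664] [214 151  26  20 229] ((226.48379516601562, 160.88818359375), (16.965343475341797, 24.302919387817383), 113.10301971435547) [0.5136 0.0043 0.097 ]
side g [184.9 129.1] [180 126  10   7  30] ((184.44688415527344, 129.31996154785156), (7.204490661621094, 10.028091430664062), 99.17414093017578) [0.5513 0.4284 0.076 ]
side b [248.44776119 279.8358209 ] [244 276  10   9  67] ((248.42303466796875, 279.86956787109375), (8.241721153259277, 9.395606994628906), 79.2516860961914) [ 0.4755 -0.2615  0.06  ]
side r [216.31654676 200.69784173] [208 193  18  15 139] ((216.58367919921875, 199.98297119140625), (11.502453804016113, 19.14217185974121), 58.313087463378906) [0.505  0.0115 0.097 ]
```

View pics/t.png

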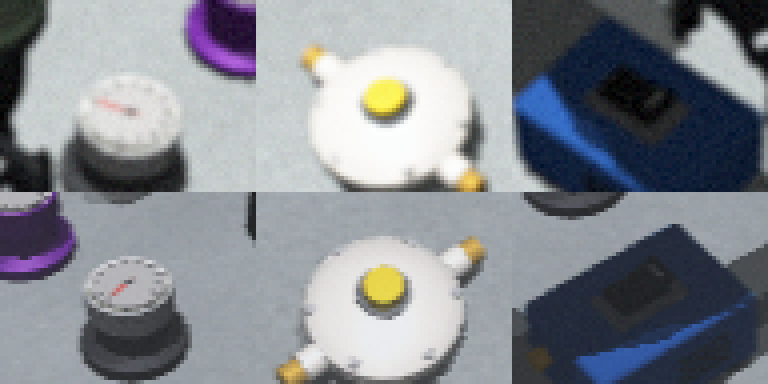

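The tiles show the gauge dial centre at scene (294.8,130.2) and side (199,159). The white ON bar is on the pump's far (+x) end, at scene (231.7,160) and side (220.7,196.5).

```bash
cat >> h.py <<'E'
def wf(s,f):
    T=np.array(f['tool_from_camera']);Rt=rot(s['tool_rot']);f['position']=np.array(s['position'])+Rt@T[:3,3];f['orientation']=Rt@T[:3,:3];return f
def two(fa,ua,fb,ub):
    P=[];D=[]
    for f,u in((fa,ua),(fb,ub)):
        d=rot(f['orientation'])@np.linalg.inv(f['intrinsics'])@np.array([*u,1.]);d/=np.linalg.norm(d);P.append(np.array(f['position']));D.append(d)
    A=[np.eye(3)-np.outer(d,d) for d in D]
    x=np.linalg.solve(sum(A),sum(a@p for a,p in zip(A,P)));return x,np.linalg.norm(A[0]@(x-P[0]))*2
E
python3 - <<'E'
from h import *
a=np.load('scene.npy',allow_pickle=True).item();b=np.load('side.npy',allow_pickle=True).item()
for k,u,v,z in(('g',(294.8,130.2),(199,159.2),.076),('b',(140.96,212.4),(248.4,279.9),.06),('r',(231.7,160),(220.7,196.5),.1017)):
    print(k,cast(a,u,z),cast(b,v,z),two(a,u,b,v))
w=np.load('wrist.npy',allow_pickle=True).item();print(w['intrinsics'])
cv2.imwrite('pics/w0.png',w['color'][...,::-1])
E
```

```text
g [0.5393087  0.24244348 0.076     ] [0.53569952 0.23862081 0.076     ] (array([0.53718975, 0.24458616, 0.07154151]), np.float64(0.0013551248591888365))
b [ 0.48197259 -0.26357301  0.06      ] [ 0.4754428  -0.26153252  0.06      ] (array([ 0.47740826, -0.26067196,  0.05445065]), np.float64(0.003889839254614345))
r [0.52332321 0.01539298 0.1017    ] [0.52077149 0.0151558  0.1017    ] (array([0.52163841, 0.01681771, 0.09934201]), np.float64(0.0006958082610175409))
[[303.51270753   0.         254.16744912]
 [  0.         303.51270753 190.39494131]
 [  0.           0.           1.        ]]
```

View pics/w0.png

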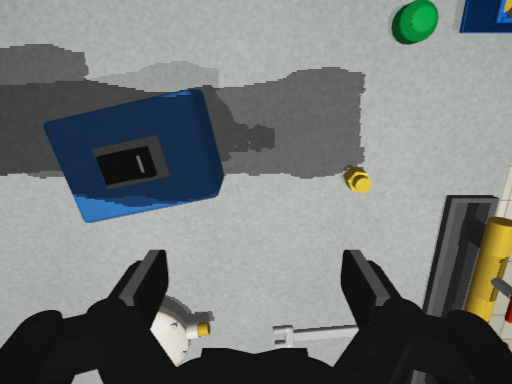

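The wrist view shows the pump at about (135,155), its white ON bar at (140,164), the nut at (357,180), and the regulator edge at (175,330).

>>> move_arm:
  plan:
    - [[1, -0.37, 0, 0, 0, 0, -1], [1, -0.37, 0, 0, 0, 0, -1], [1, -0.37, 0, 0, 0, 0, -1], [1, -0.37, 0, 0, 0, 0, -1], [1, -0.37, 0, 0, 0, 0, -1], [1, -0.37, 0, 0, 0, 0, -1], [1, -0.37, 0, 0, 0, 0, -1], [1, -0.37, 0, 0, 0, 0, -1], [0.5, -0.37, 0, 0, 0, 0, -1], [0, 0, 0, 0, 0, 0, -1]]
  grip_force: 20

```text
clock: 1.15
position: [0.5575, 0.1712, 0.2312]
tool_rot: [-3.141, -0.0, 1.573]
force: [-0.0, 0.3, -1.2]
grip_width: -0.0001
finger_force: 0.0
```

```bash
python3 - <<'E'
from h import *
s0=dict(position=[.624688,0,.230745],tool_rot=[-3.14049447e+00,7.16762465e-05,1.57076729e+00])
w=wf(s0,np.load('wrist.npy',allow_pickle=True).item());c=w['color']
m=c.min(2)[145:190,90:170]>110;ys,xs=np.nonzero(m);print(len(xs));u=(xs.mean()+90,ys.mean()+145);print('bar',u,cast(w,u,.1017))
a=np.load('scene.npy',allow_pickle=True).item();print(two(a,(231.7,160),w,u))
s=observe();f=wf(s,grab_frame('wrist'));print(s['position'],s['tool_rot'],s['force'],s['grip_width'],s['clock']);np.save('w1.npy',f,allow_pickle=True)
cv2.imwrite('pics/w1.png',f['color'][...,::-1])
E
```

```text
0
bar (np.float64(nan), np.float64(nan)) [nan nan nan]
(array([nan, nan, nan]), np.float64(nan))
[0.55747778 0.1712479  0.23119538] [-3.14101435e+00 -2.50326971e-04  1.57293368e+00] [-0.01487975  0.2513564  -1.23946828] -0.00014712596717475306 1.15<stdin>:4: RuntimeWarning: Mean of empty slice.
  ret = ret.dtype.type(ret / rcount)
```

View pics/w1.png

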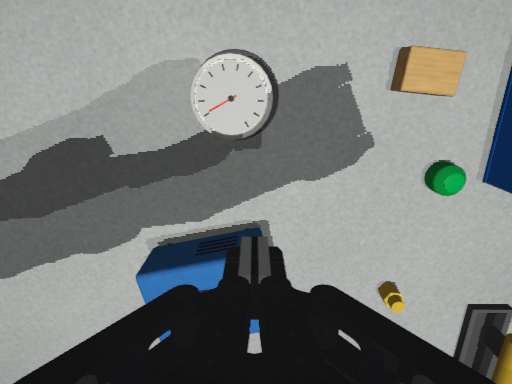

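The wrist view shows the gauge dial at about (231,97) and the closed fingertips at (254,240), over the pump.

```bash
python3 - <<'E'
from h import *
f=np.load('w1.npy',allow_pickle=True).item();c=f['color']
m=(c.min(2)[45:145,185:280]>195).astype(np.uint8)
n,l,st,ce=cv2.connectedComponentsWithStats(m);i=1+st[1:,4].argmax()
cn,_=cv2.findContours((l==i).astype(np.uint8),0,1);e=cv2.fitEllipse(cv2.convexHull(max(cn,key=len)));print(st[i],e)
u=np.array(e[0])+[185,45];print(u,cast(f,u,.076))
a=np.load('scene.npy',allow_pickle=True).item();print(two(a,(294.8,130.2),f,u))
s0=dict(position=[.624688,0,.230745],tool_rot=[-3.14049447e+00,7.16762465e-05,1.57076729e+00])
w=wf(s0,np.load('wrist.npy',allow_pickle=True).item());g=w['color'].min(2)
s=g[148:180,100:152].astype(int)
x,y=np.meshgrid(np.arange(100,152),np.arange(148,180));b=(s>60)&(abs(x-140)<9);u=(x[b].mean(),y[b].mean());print(b.sum(),u,cast(w,u,.1017),x[b].min(),x[b].max(),y[b].min(),y[b].max())
E
```

```text
[  12   53   69   36 1154] ((48.13688659667969, 69.53103637695312), (35.16770553588867, 68.12605285644531), 80.60061645507812)
[233.1368866  114.53103638] [0.5365762  0.23096575 0.076     ]
(array([0.54080814, 0.23429136, 0.08512982]), np.float64(0.008815310987904695))
53 (np.float64(139.64150943396226), np.float64(163.45283018867926)) [0.51863877 0.01806319 0.1017    ] 136 143 156 171
```

```bash
python3 - <<'E'
from h import *
f=np.load('w1.npy',allow_pickle=True).item();c=f['color']
m=((c.min(2)>150)&(c.max(2)-c.min(2)<25)).astype(np.uint8)
m[:, :185]=0;m[:,280:]=0;m[145:]=0;m[:45]=0
g=cv2.cvtColor(c,cv2.COLOR_RGB2GRAY)
h=cv2.HoughCircles(cv2.medianBlur(g,3)[40:150,180:290],cv2.HOUGH_GRADIENT,1,20,param1=150,param2=15,minRadius=32,maxRadius=46)
print(h)
for u in((231.5,96.5),(h[0,0,0]+180,h[0,0,1]+40)):print(cast(f,u,.076))
b=np.load('side.npy',allow_pickle=True).item();print(two(b,(199,159.2),f,(231.5,96.5)))
E
```

```text
[[[53.5 54.5 45.4]]]
[0.53537077 0.24745376 0.076     ]
[0.53728535 0.24924996 0.076     ]
(array([0.53647611, 0.24669642, 0.06943074]), np.float64(0.003358589165513177))
```

>>> move_arm:
  plan:
    - [[0.92, -0.25, 0.3, 0, 0, 0, -1], [0.92, -0.25, 0.3, 0, 0, 0, -1], [0.92, -0.25, 0.5, 0, 0, 0, -1], [0.92, -0.25, 0.9, 0, 0, 0, -1], [0, 0, 1, 0, 0, 0, -1], [0, 0, 1, 0, 0, 0, -1], [0, 0, 1, 0, 0, 0, -1], [0, 0, 1, 0, 0, 0, -1], [0, 0, 0.8, 0, 0, 0, -1], [0, 0, 0, 0, 0, 0, -1]]

```text
clock: 2.2
position: [0.538, 0.2418, 0.0934]
tool_rot: [-3.139, 0.002, 1.569]
force: [-0.4, -0.5, 0.9]
grip_width: 0.0001
finger_force: 0.0
```

```bash
python3 - <<'E'
from h import *
s=observe();f=wf(s,grab_frame('wrist'));print(s['position'],s['tool_rot'],s['force']);np.save('w2.npy',f,allow_pickle=True)
g=grab_frame('scene');np.save('s2.npy',g,allow_pickle=True)
d=grab_frame('side')
a=cv2.resize(f['color'],(512,384));b=np.vstack([cv2.resize(g['color'][80:180,244:344],(192,192)),cv2.resize(d['color'][110:210,150:250],(192,192))])
cv2.imwrite('pics/w2.png',np.hstack([a,b])[...,::-1])
E
```

```text
[0.53803791 0.24175864 0.09341662] [-3.13902721e+00  2.04074184e-03  1.56945433e+00] [-0.44033099 -0.48684035  0.86209327]
```

View pics/w2.png

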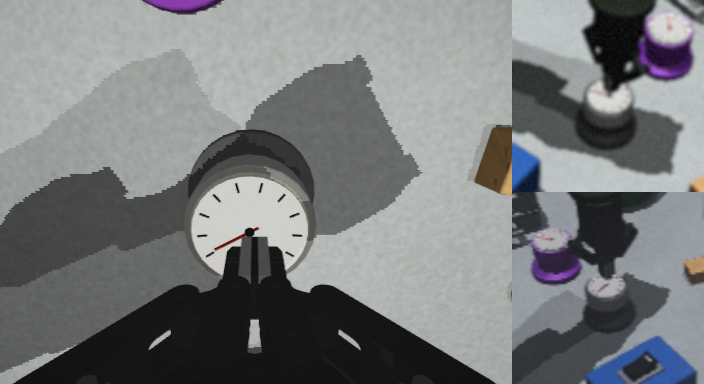

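The fingertips (254,240) hover right over the dial centre (250,232). Now the tap.

>>> move_arm:
  plan:
    - [[0.03, 0, 0.3, 0, 0, 0, -1], [0, 0, 0.3, 0, 0, 0, -1], [0, 0, 0.15, 0, 0, 0, -1], [0, 0, 0.1, 0, 0, 0, -1], [0, 0, 0.05, 0, 0, 0, -1], [0, 0, 0.05, 0, 0, 0, -1], [0, 0, 0.05, 0, 0, 0, -1], [0, 0, 0.05, 0, 0, 0, -1], [0, 0, 0, 0, 0, 0, -1], [0, 0, 0, 0, 0, 0, -1]]

```text
clock: 3.35
position: [0.5384, 0.2443, 0.0745]
tool_rot: [3.141, -0.0, 1.571]
force: [-0.9, -0.8, 3.8]
grip_width: -0.0
finger_force: 2.0
```

>>> move_arm:
  plan:
    - [[0, 0, 0.06, 0, 0, 0, -1], [0, 0, 0, 0, 0, 0, -1], [0, 0, -0.3, 0, 0, 0, -1], [0, 0, -1, 0, 0, 0, -1], [0, 0, -1, 0, 0, 0, -1], [0, 0, -1, 0, 0, 0, -1], [0, 0, -1, 0, 0, 0, -1], [-0.5, 0, -1, 0, 0, 0, -1], [-1, -0.1, -0.5, 0, 0, 0, -1], [-1, -0.1, 0, 0, 0, 0, -1]]

```text
clock: 4.35
position: [0.5348, 0.194, 0.1908]
tool_rot: [3.14, -0.001, 1.571]
force: [0.5, 0.3, -0.7]
grip_width: 0.0003
finger_force: 0.0
```

>>> move_arm:
  plan:
    - [[-1, -0.12, 0, 0, 0, 0, -1], [-1, -0.12, 0, 0, 0, 0, -1], [-1, -0.12, 0, 0, 0, 0, -1], [-1, -0.12, 0, 0, 0, 0, -1], [-1, -0.12, 0, 0, 0, 0, -1], [-1, -0.12, 0, 0, 0, 0, -1], [-1, -0.12, 0, 0, 0, 0, -1], [-1, -0.12, 0, 0, 0, 0, -1], [-1, -0.12, 0, 0, 0, 0, -1], [-1, -0.12, 0, 0, 0, 0, -1]]

```text
clock: 5.35
position: [0.5101, -0.0067, 0.1893]
tool_rot: [-3.142, 0.0, 1.571]
force: [0.7, 0.1, -0.0]
grip_width: 0.0002
finger_force: 0.0
```

>>> move_arm:
  plan:
    - [[-1, -0.15, 0, 0, 0, 0, -1], [-1, -0.15, 0, 0, 0, 0, -1], [-1, -0.15, 0, 0, 0, 0, -1], [-1, -0.15, 0, 0, 0, 0, -1], [-1, -0.15, 0, 0, 0, 0, -1], [-1, -0.15, 0, 0, 0, 0, -1], [-1, -0.15, 0, 0, 0, 0, -1], [-1, -0.15, 0, 0, 0, 0, -1], [-1, -0.15, 0, 0, 0, 0, -1], [0, 0, 0, 0, 0, 0, -1]]

```text
clock: 6.35
position: [0.4826, -0.1884, 0.1893]
tool_rot: [-3.141, 0.001, 1.567]
force: [1.1, 0.5, 1.5]
grip_width: 0.0002
finger_force: 0.0
```

```bash
python3 - <<'E'
from h import *
s=observe();f=wf(s,grab_frame('wrist'));print(s['clock'],s['position'],s['tool_rot'],s['force']);np.save('w3.npy',f,allow_pickle=True)
hsv=cv2.cvtColor(f['color'],cv2.COLOR_RGB2HSV);m=cv2.inRange(hsv,(20,130,90),(35,255,255))
n,l,st,c=cv2.connectedComponentsWithStats(m)
for i in range(1,n):
    if st[i,4]>40:print(st[i],c[i],cast(f,c[i],.06))
cv2.imwrite('pics/w3.png',f['color'][...,::-1])
E
```

```text
6.35 [ 0.48261171 -0.18841288  0.18930297] [-3.14141777e+00  9.39634095e-04  1.56745841e+00] [1.08483753 0.49948256 1.47814103]
[310 213  14  17 172] [317.02325581 221.02906977] [ 0.5436014  -0.22865227  0.06      ]
[175 237  12  16 145] [179.96551724 244.57241379] [ 0.40689251 -0.25423198  0.06      ]
[235 238   7   9  50] [238.24 242.38] [ 0.46577932 -0.25192984  0.06      ]
```

View pics/w3.png

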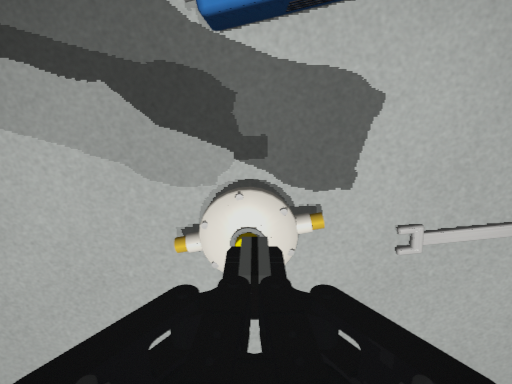

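The regulator lies at about (248,232), with brass ends at (317,221) and (180,244.5). The fingers partly hide the button.

```bash
python3 - <<'E'
from h import *
f=np.load('w3.npy',allow_pickle=True).item()
for z in(.018,.022,.026):
    p=cast(f,(317,221),z);q=cast(f,(180,244.6),z);print((p+q)/2,np.linalg.norm(p-q))
E
```

```text
[ 0.47413932 -0.26265782  0.018     ] 0.16047703420972967
[ 0.47424516 -0.26063728  0.022     ] 0.15843511672065894
[ 0.47435101 -0.25861675  0.026     ] 0.15639319923158818
```

>>> move_arm:
  plan:
    - [[-0.9, -0.06, 0, 0, 0, 0, -1], [-0.9, -0.06, 0, 0, 0, 0, -1], [-0.9, -0.06, 0.2, 0, 0, 0, -1], [-0.93, -0.06, 0.6, 0, 0, 0, -1], [0, 0, 1, 0, 0, 0, -1], [0, 0, 1, 0, 0, 0, -1], [0, 0, 1, 0, 0, 0, -1], [0, 0, 1, 0, 0, 0, -1], [0, 0, 0.8, 0, 0, 0, -1], [0, 0, 0, 0, 0, 0, -1]]

```text
clock: 7.4
position: [0.4779, -0.2571, 0.0755]
tool_rot: [-3.139, -0.002, 1.572]
force: [0.2, -0.4, 0.3]
grip_width: 0.0005
finger_force: 0.0
```

```bash
python3 - <<'E'
from h import *
s=observe();print(s['position'],s['force'])
g=grab_frame('scene');d=grab_frame('side')
a=cv2.resize(g['color'][180:240,110:170],(400,400),interpolation=2);b=cv2.resize(d['color'][250:310,218:278],(400,400),interpolation=2)
cv2.imwrite('pics/b.png',np.hstack([a,b])[...,::-1])
E
```

```text
[ 0.47790677 -0.25708405  0.0755127 ] [ 0.21286559 -0.44593672  0.27508833]
```

View pics/b.png

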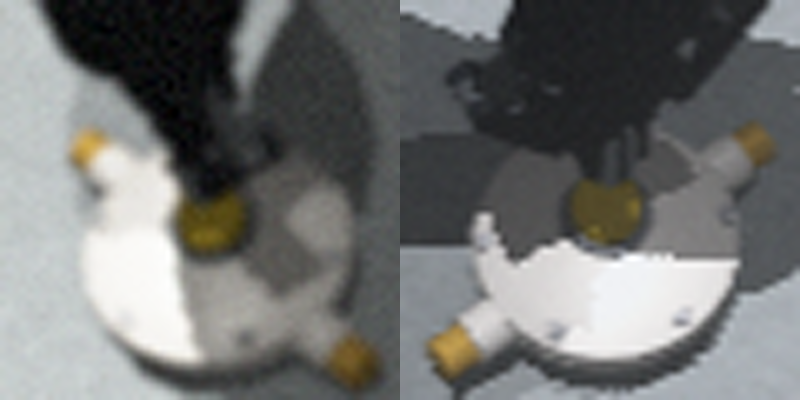

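The fingertips are just above the yellow button and lined up with it in both views: (215,190) in the left tile and (615,165) in the right.

>>> move_arm:
  plan:
    - [[-0.12, 0, 0.3, 0, 0, 0, -1], [0, 0, 0.2, 0, 0, 0, -1], [0, 0, 0.2, 0, 0, 0, -1], [0, 0, 0.1, 0, 0, 0, -1], [0, 0, 0.1, 0, 0, 0, -1], [0, 0, 0.1, 0, 0, 0, -1], [0, 0, 0.1, 0, 0, 0, -1], [0, 0, 0.07, 0, 0, 0, -1], [0, 0, 0, 0, 0, 0, -1], [0, 0, 0, 0, 0, 0, -1]]

```text
clock: 8.5
position: [0.4786, -0.2608, 0.0537]
tool_rot: [-3.142, 0.0, 1.571]
force: [-0.9, -0.3, -0.5]
grip_width: -0.0002
finger_force: 0.0
```

>>> move_arm:
  plan:
    - [[0, 0, 0.05, 0, 0, 0, -1], [0, 0, 0.05, 0, 0, 0, -1], [0, 0, 0.03, 0, 0, 0, -1], [0, 0, 0, 0, 0, 0, -1], [0, 0, 0, 0, 0, 0, -1], [0, 0, 0, 0, 0, 0, -1], [0, 0, 0, 0, 0, 0, -1], [0, 0, 0, 0, 0, 0, -1], [0, 0, 0, 0, 0, 0, -1], [0, 0, 0, 0, 0, 0, -1]]

```text
clock: 9.5
position: [0.4787, -0.2609, 0.0513]
tool_rot: [3.141, 0.0, 1.571]
force: [-0.4, 0.9, 6.8]
grip_width: 0.0001
finger_force: 3.3
```

Pushed past the end of travel: 6.8 N with the collar giving. Lift off and head to the rocker.

>>> move_arm:
  plan:
    - [[0, 0, -0.3, 0, 0, 0, -1], [0, 0, -1, 0, 0, 0, -1], [0, 0, -1, 0, 0, 0, -1], [0, 0, -1, 0, 0, 0, -1], [0, 0, -1, 0, 0, 0, -1], [0, 0, -1, 0, 0, 0, -1], [0.5, 0.05, -1, 0, 0, 0, -1], [1, 0.1, -0.5, 0, 0, 0, -1], [1, 0.15, 0, 0, 0, 0, -1], [1, 0.15, 0, 0, 0, 0, -1]]

```text
clock: 10.5
position: [0.4876, -0.1901, 0.1878]
tool_rot: [3.141, 0.0, 1.57]
force: [0.4, -1.1, -0.8]
grip_width: 0.0001
finger_force: 0.0
```

>>> move_arm:
  plan:
    - [[1, 0.16, 0, 0, 0, 0, -1], [1, 0.16, 0, 0, 0, 0, -1], [1, 0.16, 0, 0, 0, 0, -1], [1, 0.16, 0, 0, 0, 0, -1], [1, 0.16, 0, 0, 0, 0, -1], [1, 0.16, 0, 0, 0, 0, -1], [0, 0.16, 0, 0, 0, 0, -1], [0, 0.16, 0, 0, 0, 0, -1], [0, 0, 0, 0, 0, 0, -1], [0, 0, 0, 0, 0, 0, -1]]

```text
clock: 11.5
position: [0.513, -0.0716, 0.1871]
tool_rot: [-3.141, 0.0, 1.57]
force: [-0.2, 0.6, -0.0]
grip_width: -0.0
finger_force: 0.0
```

```bash
python3 - <<'E'
from h import *
s=observe();f=wf(s,grab_frame('wrist'));print(s['clock'],s['position'],s['tool_rot'],s['force']);np.save('w4.npy',f,allow_pickle=True)
g=grab_frame('scene')['color'];hsv=cv2.cvtColor(g,cv2.COLOR_RGB2HSV);m=cv2.inRange(hsv,(20,150,90),(35,255,255))[200:225,125:155];y,x=np.nonzero(m);print('button',x.mean()+125,y.mean()+200,len(x))
a=f['color'][60:260,150:410];a=cv2.resize(a,(780,600),interpolation=2);cv2.imwrite('pics/w4.png',a[...,::-1])
E
```

```text
11.5 [ 0.51304878 -0.0716178   0.18708328] [-3.14142815e+00  2.46735238e-04  1.56963349e+00] [-0.22406469  0.64730675 -0.0045573 ]
button 141.0 212.79310344827587 58
```

View pics/w4.png

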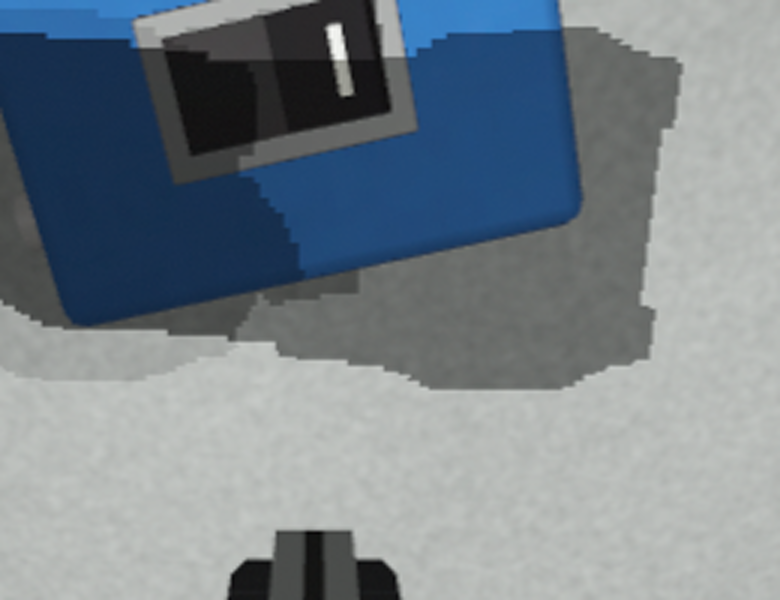

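The white ON bar is at crop (340,60), which is wrist (263,80), towards the pump's +x. The rocker is yawed about 12°.

```bash
python3 - <<'E'
from h import *
f=np.load('w4.npy',allow_pickle=True).item()
print(cast(f,(263.3,80),.1017))
b=np.load('side.npy',allow_pickle=True).item();print(two(b,(220.7,196.5),f,(263.3,80)))
E
```

```text
[0.5190634  0.01764633 0.1017    ]
(array([0.52027195, 0.01726507, 0.09978001]), np.float64(0.0024590608257697936))
```

>>> move_arm:
  plan:
    - [[0.9, 0.07, 0, 0, 0, 0, -1], [0.9, 0.07, 0, 0, 0, 0, -1], [0.9, 0.07, 0, 0, 0, 0, -1], [0.9, 0.07, 0, 0, 0, 0, -1], [0.83, 0.07, 0, 0, 0, 0, -1], [0, 0, 0.6, 0, 0, -1, -1], [0, 0, 0.9, 0, 0, -1, -1], [0, 0, 0.9, 0, 0, 0, -1], [0, 0, 0.6, 0, 0, 0, -1], [0, 0, 0, 0, 0, 0, -1]]

```text
clock: 12.6
position: [0.5194, 0.0175, 0.1259]
tool_rot: [-3.139, -0.0, 1.779]
force: [-0.4, -0.3, 0.2]
grip_width: 0.0002
finger_force: 0.0
```

```bash
python3 - <<'E'
from h import *
s=observe();print(s['position'],s['tool_rot'],s['force'])
f=grab_frame('wrist')['color'];g=grab_frame('scene')['color'];d=grab_frame('side')['color']
r=lambda a:cv2.resize(a,(260,260),interpolation=2)
cv2.imwrite('pics/r.png',np.hstack([r(f[150:270,190:310]),r(g[130:190,200:260]),r(d[170:230,190:250])])[...,::-1])
E
```

```text
[0.51938415 0.01746533 0.12585752] [-3.13917344e+00 -1.75701659e-04  1.77938625e+00] [-0.41321287 -0.29584938  0.22642611]
```

View pics/r.png

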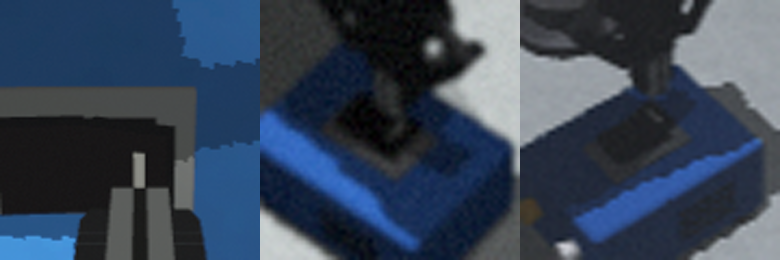

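The fingertips, at (140,190) in the left tile, are lined up with the white bar at (139,168). Now press.

>>> move_arm:
  plan:
    - [[0, 0, 0.4, 0, 0, 0, -1], [0, 0, 0.4, 0, 0, 0, -1], [0, 0, 0.2, 0, 0, 0, -1], [0, 0, 0.15, 0, 0, 0, -1], [0, 0, 0.1, 0, 0, 0, -1], [0, 0, 0.1, 0, 0, 0, -1], [0, 0, 0.1, 0, 0, 0, -1], [0, 0, 0.08, 0, 0, 0, -1], [0, 0, 0, 0, 0, 0, -1], [0, 0, 0, 0, 0, 0, -1]]

```text
clock: 13.75
position: [0.5199, 0.0177, 0.0964]
tool_rot: [-3.141, -0.0, 1.78]
force: [0.2, -0.6, 0.2]
grip_width: -0.0
finger_force: 0.0
```

>>> move_arm:
  plan:
    - [[0, 0, 0.05, 0, 0, 0, -1], [0, 0, 0.03, 0, 0, 0, -1], [0, 0, 0, 0, 0, 0, -1], [0, 0, 0, 0, 0, 0, -1], [0, 0, 0, 0, 0, 0, -1], [0, 0, 0, 0, 0, 0, -1], [0, 0, 0, 0, 0, 0, -1], [0, 0, 0, 0, 0, 0, -1], [0, 0, 0, 0, 0, 0, -1], [0, 0, 0, 0, 0, 0, -1]]

```text
clock: 14.75
position: [0.5201, 0.0178, 0.0949]
tool_rot: [-3.141, 0.0, 1.78]
force: [-2.7, -0.9, 4.7]
grip_width: -0.0002
finger_force: 2.1
```

>>> move_arm:
  plan:
    - [[0, 0, 0.04, 0, 0, 0, -1], [0, 0, 0.04, 0, 0, 0, -1], [0, 0, 0.02, 0, 0, 0, -1], [0, 0, 0, 0, 0, 0, -1], [0, 0, 0, 0, 0, 0, -1], [0, 0, 0, 0, 0, 0, -1], [0, 0, 0, 0, 0, 0, -1], [0, 0, 0, 0, 0, 0, -1], [0, 0, 0, 0, 0, 0, -1], [0, 0, 0, 0, 0, 0, -1]]

```text
clock: 15.75
position: [0.5202, 0.0177, 0.0929]
tool_rot: [-3.142, 0.0, 1.78]
force: [-2.8, -0.3, 6.5]
grip_width: -0.0003
finger_force: 3.5
```

>>> move_arm:
  plan:
    - [[0, 0, -0.3, 0, 0, 0, -1], [0, 0, -0.8, 0, 0, 0, -1], [0, 0, -1, 0, 0, 0, -1], [0, 0, -1, 0, 0, 0, -1], [0, 0, -1, 0, 0, 0, -1], [0, 0, -1, 0, 0, 0, -1], [-1, 0, 0, 0, 0, 0, -1], [-1, 0, 0, 0, 0, 0, -1], [-1, 0, 0, 0, 0, 0, -1], [-1, 0, 0, 0, 0, 0, -1]]

```text
clock: 16.75
position: [0.5371, -0.0612, 0.1952]
tool_rot: [3.141, 0.0, 1.78]
force: [0.2, -1.0, -0.0]
grip_width: -0.0001
finger_force: 0.0
```

```bash
python3 - <<'E'
from h import *
s=observe();print(s['clock'],s['position'],s['force'])
f=grab_frame('wrist')['color'];g=grab_frame('scene')['color'];d=grab_frame('side')['color']
r=lambda a:cv2.resize(a,(260,260),interpolation=2)
R1=np.hstack([r(f[40:200,180:340]),r(g[130:190,200:260]),r(d[170:230,190:250])]);R2=np.hstack([r(g[95:155,265:325]),r(g[180:240,110:170]),r(d[250:310,218:278])])
cv2.imwrite('pics/end.png',np.vstack([R1,R2])[...,::-1])
E
```

```text
16.75 [ 0.53710723 -0.06117847  0.19519758] [ 0.15721428 -1.02434593 -0.04940284]
```

View pics/end.png

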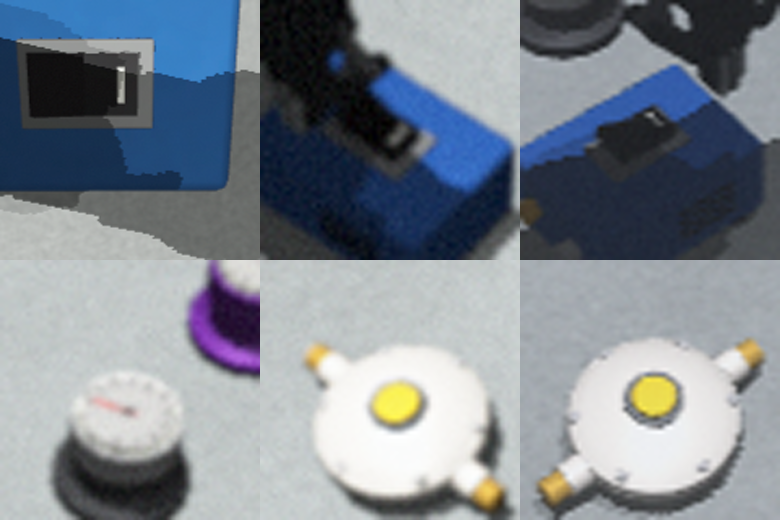

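The rocker's ON half now lies level, with its bar at (121,85). The yellow button is low in its collar at (397,403), and the gauge is unmoved at (128,412). Handing in.

```bash
python3 -c "
from workcell import job_done
print(job_done())"
```

```text
the job is handed in; nothing more can be done
None
```

I tapped the gauge glass, pushed the reset button fully in and switched the rocker fully on, in that order and with readings under 7 N; nothing else was seen to shift, and I handed the job in at about 17 s (no verdict was returned).

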